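# Scan a boxed switch at the hardware-shop counter

### The arm

A 6-joint arm with a two-finger parallel gripper is mounted at the origin on the work surface. World frame = base frame: x ahead of the robot, y to its left, z up, the work surface at z = 0. Lengths are in m, angles in rad, forces in N, time in s.
With the tool pointing down it reaches from about 0.4 to 0.825 m from the base axis. Payload 7 kg.
Tool frame: the origin (TCP) lies at the very end of the fingers, on their centre line; the grasp point (between the pads) lies 19 mm behind it (arm.grasp_offset is the distance from the TCP to the grasp point, in m); z points along the fingers, y is the line along which they close (so a half turn about z gives the same grasp; the last joint's range is limited). The gripper opens to 88 mm and grips with 3 to 60 N. Pads are 19 mm wide; open, the fingers measure 130 mm over their backs; the gripper's body (78 mm by 193 mm) begins 47 mm behind the grasp point.
Start: joints at [1.634, 0.359, 0.012, 0, -1.224, -0.288], TCP at [0.15, 0.658, 0.227] pointing down, gripper open.
Joint ranges: [-3.07, 3.07], [-1.43, 2.12], [-1.02, 1.25], [-3.03, 1.67], [-3.05, -0], [-3.03, 3.03]. Speed limits (rad/s): [2.39, 2.39, 3.01, 3.14, 3.14, 3.14].

### API

Orientations are given as [roll, pitch, yaw] about the fixed x, y, z axes, in that order (R = Rz(yaw) Ry(pitch) Rx(roll)).
In Python, from station import get_state, cams, arm, nets gives the robot as it stands.
- The arm moves only by the shell command python3 -m creep 'ROWS' [FORCE]. ROWS is a JSON object of lists of equal length, an entry for each row: "translation": the shift along the world's x, y, z in mm, a list of three; "spin": the turn about the world's z in rad; "gripper": the opening, from 0 (shut) to 1 (fully open). In form: {"translation": [[dx, dy, dz], ...], "spin": [spin, ...], "gripper": [gripper, ...]}. A call has 1 to 8 rows; each row shifts and turns the commanded pose from where the row before left it; what a row does not reach is not made up. A row lasts 1/10 s, in which the tool goes at most 50 mm and 8.59 degrees, less where a joint would pass 70% of its speed; a pose out of reach is approached as far as the arm can. A call is refused whole if a number of a shift passes 50 or a number of a turn 0.15, either way. A call with a gripper value outside its range is refused whole. The fingers move at their own pace and stop on an object; FORCE is the grip in N (left out, the last holds). Time passes only in rows, so rows that do not move let the fingers close. It gives the time, the measured TCP pose, the force, the opening and the grip force at its end, in the units of the state.
- get_state(): the state, without advancing time (a new reading comes with each control period).
- cams.grab_frame(name): name is "scene" or "top" or "wrist"; returns a dict with "img" (384x512x3 uint8, red, green, blue), "mtx" (3x3 intrinsics, pixels), "D" ([k1, k2, p1, p2, k3] as OpenCV has them; the pictures are not rectified), "R" (3x3) and "t" (3): a world point X has camera coordinates R X + t. Camera axes: x right, y down, z forward; pixel columns grow to the right and rows downward; lengths in m; the calibration is good to about 2 mm. A picture is of the moment at which its call begins. There is no depth.
- arm.job_done(): hands the job in; it is judged then, once.
Trained networks look in the newest picture that a camera, given by its name, has taken for a name from the list of things; names that differ only in an ending like _2 or _b are one class to them, and where a whole thing is asked for, a point or a joint stands for the part that bears it (a point fixed in the world has none). Each returns a list of dicts, best first, with "confidence" (0 to 1); they miss things now and then, are a little off and sometimes report something else, mostly with a low value. They report only what shows in the picture. A call takes as long as a camera call. They do not tell look-alikes from the thing itself.
- nets.search_frame(camera, label): "centre" ([x, y, z] in m, in world coordinates, good to about 4 mm: the middle of the surface that is visible of it).
- nets.pinpoint(camera, label): "centre" ([x, y, z] in m, in world coordinates, good to about 4 mm: a listed point, or the origin of a listed thing).
The state is a dict: "t": time; "q": joint angles; "qd": joint speeds; "joint_efforts": joint torques, N m; "eef_pos": TCP position; "ee_rot": TCP orientation; "force": force on the tool from outside, world axes, zero at the start; "moment": the same for the moment, N m; "width": finger opening in m; "gripper_force": force on a finger pad.
Only numpy, scipy, OpenCV 4.12 (cv2) and the standard library are available. Lean on these libraries where they do the work, as an engineer would, in place of code of your own. Each camera call takes 0.05 s, during which the arm holds its last target. There are 200 camera calls.

### The job

Take the blue carton out of the rack and lean it back against the red bar of the lean stand, its foot on the stand's rubber base, roughly centred and square to the bar, upright way up with the barcode label facing away from the bar, and let go. Then take the hand scanner from its cradle, aim its red window straight at the middle of the label from 8 cm away and hold it steady there for at least a second without touching the carton, and lay it back in its cradle, seated and pointing the way it did. Leave the orange carton in the rack and everything else on the counter where it is.

Things in the scene. Friction and masses are not known exactly. Their poses are not given: they have to be found in the camera images.
- carton: Loose flat blue carton with a yellow band near its foot, 24 (x) x 120 (y) x 165 (z) mm, about 0.3 kg. Origin: centre of its underside; z up towards its top. The barcode label is on its -x face (a white picture of a switch is on the +x face); on its top a white strip 10 mm wide runs along the label side. It starts upright in one of the rack's two slots.
- label (a point): Middle of the barcode label, a white rectangle 60 x 45 mm with black bars on the carton's -x face, 95 mm above the carton's foot. The axes are the carton's: -x points straight out of the label.
- rack: Fixed dark steel rack with two slots, 150 (x) x 130 (y) mm. Origin: centre of its underside. Slot floors at z = 8 mm, slot centres at x = -42 and +42 mm; each slot is 32 mm wide along x between two 4 mm red walls, 60 mm high above the floor, open at the top and at the y ends.
- other_carton: Loose orange carton with a white band, 24 (x) x 120 (y) x 115 (z) mm, lower than the blue one, standing upright in the other rack slot; to be left alone.
- stand: Fixed lean stand: black rubber base, x from -85 to +55, 170 (y) mm, top at z = 6 mm; a horizontal red bar along y, 12 mm thick, 166 long, axis at x = +35, z = 85 mm, on two posts at y = +-78. Origin on the counter. The carton leans towards +x onto the bar, label to -x; with its lower back edge 40 mm in front of the bar it leans about 23 degrees (10 to 37 will do).
- stand_bar (a point): Middle of the red bar's axis, 85 mm above the counter.
- scanner: Loose hand scanner, about 0.18 kg: a straight black handle 28 mm wide (y), 30 mm high (z), from x = -70 to +52 mm, and a yellow head 46 mm wide that continues it to +x, bent 25 degrees down, with a red window at its end. Origin: underside of the handle, near the centre of mass. It starts lying level in the cradle; grip it at x = 0 between the saddles.
- scanner_eye (a point): Middle of the scanner's red window, 93.5 mm ahead (+x) of the scanner's origin and 3.3 mm below it (z). Its x axis is the viewing direction: 25 degrees below the scanner's x axis.
- scanner_spot (a point): The point 80 mm straight ahead of the red window on the viewing axis (166 mm ahead of the scanner's origin and 37.1 mm below it): this is where the label's middle must be.
- cradle: Fixed grey cradle, base 130 (x) x 80 (y) x 8 mm, with two saddles 10 mm thick at x = -38 and +38 mm; each is a U, 36 mm wide inside, its floor at z = 50 mm, prongs flared and up to z = 75 mm. Origin: centre of its underside. The scanner lies in it along x, head towards +x.
- cradle_seat (a point): Where the scanner's origin rests in the cradle: on the axis midway between the saddles, 50 mm above the cradle's underside.
- screw_jar: Bystander: clear jar with a red lid, 60 mm across, 85 high. Origin under its centre.
- tape_roll: Bystander: black roll of tape lying flat, 84 mm across, 24 high. Origin under its centre.
- pipe_elbow: Bystander: grey plastic pipe elbow, legs 59 mm long along its x and y, 40 mm high. Origin under its corner.
- screwdriver: Bystander: screwdriver with a red handle lying on the counter.
- bulb_box: Bystander: cardboard box 60 x 60 x 105 mm. Origin under its centre.
- water_bottle: Bystander: bottle with a blue cap, 64 mm across, 200 high. Origin under its centre.
Mind the look-alikes: they are no part of the job. There is more than one size of the carton; the one meant has the size given above.

How it is judged:
By the outcome, as a careful person would: the job done as asked, in the order asked, and still so for the second after the job is handed in, with the robot touching nothing.
It also fails if it takes over 64 s, if anything falls off the work surface, if the arm or the gripper's body presses on something with over 40 N, if the wrist force passes 120 N, or if a joint passes its speed limit or range.

## Working session

There is one attempt and no reset: what is moved stays moved. The work goes in short steps, Python scripts to look and compute and a shell command to move; the robot and the scene stay as the last step left them, time stands still between calls to the robot, and variables do not carry over. Pictures are saved under pics/ and viewed, at most 10 in all, crops included, and the job is handed in when it is done.

```bash
mkdir -p pics; ls
python3 - <<'E'
from station import get_state, cams, arm, nets
import cv2,numpy as np
for c in ["scene","top"]:
    f=cams.grab_frame(c); cv2.imwrite(f"pics/{c}0.png",cv2.resize(f["img"][:,:,::-1],(800,600),interpolation=cv2.INTER_CUBIC))
    for n in ["carton","label","rack","other_carton","stand","stand_bar","scanner","scanner_eye","cradle","cradle_seat"]:
        print(c,n,[(np.round(d["centre"],3).tolist(),round(d["confidence"],2)) for d in nets.pinpoint(c,n)[:4]])
s=get_state();print(s)
E
```

```text
pics
scene carton [([0.245, 0.328, -0.002], 0.83), ([0.426, 0.302, 0.009], 0.82), ([0.429, 0.5, -0.001], 0.66)]
scene label [([0.238, 0.339, 0.13], 0.82), ([0.437, 0.504, 0.065], 0.73), ([0.426, 0.388, 0.009], 0.69)]
scene rack [([0.431, 0.347, -0.003], 0.63)]
scene other_carton [([0.428, 0.389, 0.01], 0.84)]
scene stand [([0.48, -0.235, 0.003], 0.81)]
scene stand_bar [([0.483, -0.27, 0.084], 0.69), ([0.695, 0.322, 0.002], 0.33)]
scene scanner [([0.48, 0.067, 0.052], 0.96)]
scene scanner_eye [([0.48, -0.026, 0.05], 0.9)]
scene cradle [([0.483, 0.066, 0.003], 0.96)]
scene cradle_seat [([0.483, 0.066, 0.049], 0.98), ([0.483, 0.068, 0.001], 0.18)]
top carton [([0.429, 0.505, 0.001], 0.8), ([0.427, 0.305, 0.01], 0.69), ([0.248, 0.327, -0.001], 0.67)]
top label [([0.427, 0.321, 0.101], 0.85), ([0.441, 0.504, 0.065], 0.79), ([0.236, 0.34, 0.127], 0.77)]
top rack [([0.435, 0.352, 0.0], 0.95)]
top other_carton [([0.428, 0.391, 0.01], 0.61)]
top stand [([0.479, -0.234, -0.002], 0.87)]
top stand_bar [([0.486, -0.268, 0.082], 0.55), ([0.706, -0.167, -0.004], 0.49)]
top scanner [([0.48, 0.068, 0
[... 262 characters left out ...]
0.048], 0.94)]
{'t': 1.1, 'q': array([ 1.63410912e+00,  3.58593948e-01,  1.18921590e-02, -7.88754612e-06,
       -1.22411513e+00, -2.88082471e-01]), 'qd': array([-5.50305209e-05,  9.45588345e-05, -1.81428231e-03, -3.87928924e-04,
       -5.78566042e-04,  4.28623395e-04]), 'joint_efforts': array([-2.85424703e-04, -5.82401597e+01,  2.93301415e+01,  7.00220570e+00,
        1.25265701e-02, -2.32390363e-05]), 'eef_pos': array([0.15046784, 0.65798164, 0.22656032]), 'ee_rot': array([ 3.14157081e+00,  1.26298108e-06, -2.24772362e-01]), 'force': array([ 0.45391606, -0.70346605,  0.18000012]), 'moment': array([ 0.00911013,  0.03661667, -0.01346404]), 'gripper_force': 0.0, 'width': 0.08774238727982633}
```

View pics/scene0.png

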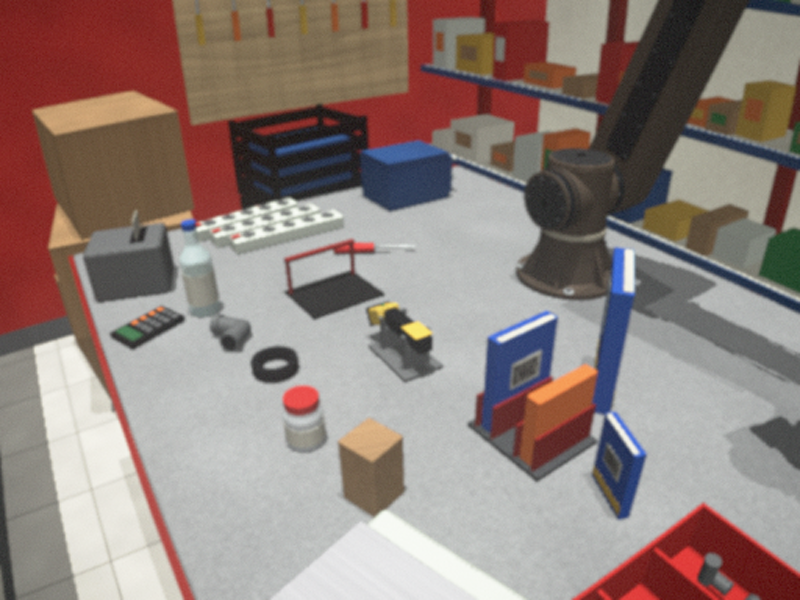

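View pics/top0.png

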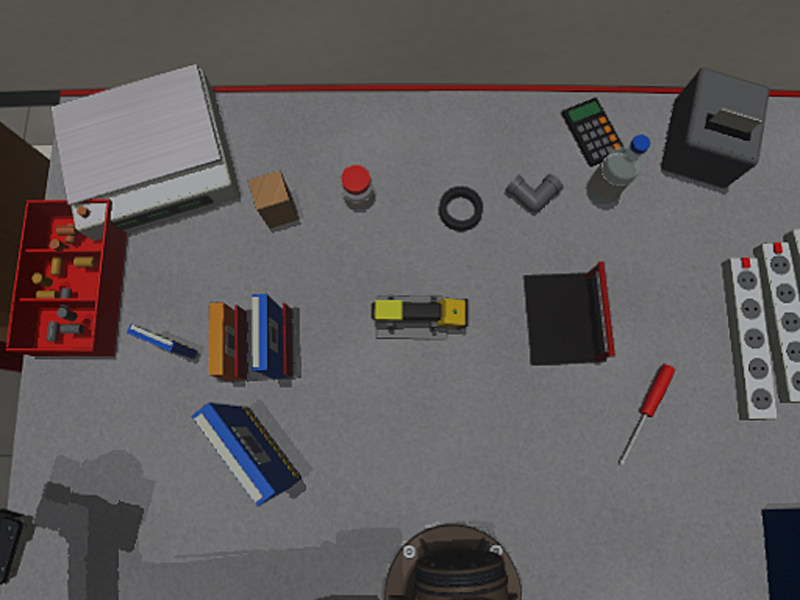

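The scene view shows the blue carton in the rack's -y slot (scene px ~520,370), with its label facing +y. Two blue look-alikes stand outside the rack at (615,330) and (620,465). The stand's bar is on its -y side and the scanner points to -y, so the carton needs hardly any turn. Next I'll measure the yaws.

```bash
cat > h.py <<'E'
from station import get_state, cams, arm, nets
import cv2,numpy as np
def toplane(f,uv,z):
    p=cv2.undistortPoints(np.asarray(uv,float).reshape(-1,1,2),f["mtx"],f["D"]).reshape(-1,2)
    R,t=np.array(f["R"]),np.array(f["t"]).ravel()
    d=np.c_[p,np.ones(len(p))]@R; c=-R.T@t
    return c+d*((z-c[2])/d[:,2])[:,None]
def proj(f,X):
    return cv2.projectPoints(np.asarray(X,float).reshape(-1,3),cv2.Rodrigues(np.array(f["R"]))[0],np.array(f["t"]),f["mtx"],f["D"])[0].reshape(-1,2)
def rect(f,mask,box,z):
    m=np.zeros(mask.shape,np.uint8);x0,y0,x1,y1=box;m[y0:y1,x0:x1]=mask[y0:y1,x0:x1]
    n,l,s,_=cv2.connectedComponentsWithStats(m)
    if n<2: return None
    k=1+np.argmax(s[1:,4]);v,u=np.where(l==k)
    P=toplane(f,np.c_[u,v],z)[:,:2]
    r=cv2.minAreaRect((P*1000).astype(np.float32)); 
    w,V=np.linalg.eigh(np.cov(P.T));a=V[:,1]
    return len(u),np.round(r,1) if 0 else r,"pca yaw deg",round(np.degrees(np.arctan2(a[1],a[0]))%180,2),P.mean(0).round(4)
def masks(img):
    h=cv2.cvtColor(img,cv2.COLOR_RGB2HSV).astype(int);H,S,V=h[...,0],h[...,1],h[...,2]
    return dict(red=((H<8)|(H>172))&(S>120)&(V>60),yellow=(H>20)&(H<35)&(S>120)&(V>90),blue=(H>100)&(H<125)&(S>110),white=(S<70)&(V>165),black=(V<60))
E
python3 - <<'E'
from h import *
f=cams.grab_frame("top");m=masks(f["img"])
B=lambda *b:[int(x/1.5625) for x in b]
print("base",rect(f,m["black"],B(515,262,606,375),.006))
print("bar",rect(f,m["red"],B(580,250,625,370),.088))
print("strip",rect(f,m["white"],B(245,285,275,385),.173))
print("blue",rect(f,m["blue"],B(245,285,295,385),.173))
print("rwall",rect(f,m["red"],B(278,295,300,385),.068))
print("yel",rect(f,m["yellow"],B(430,290,480,340),.075),rect(f,m["yellow"],B(365,290,420,340),.08))
print("handle",rect(f,m["black"],B(395,290,450,335),.08))
R,t=np.array(f["R"]),np.array(f["t"]);print("cam",-R.T@t)
w=cams.grab_frame("wrist");R=np.array(w["R"]);s=get_state();print("wcam",-R.T@w["t"],R[2],s["eef_pos"])
E
```

```text
base (2753, ((484.8411560058594, -218.27113342285156), (183.70228576660156, 142.30880737304688), 1.484143853187561), 'pca yaw deg', np.float64(177.48), array([ 0.4778, -0.2171]))
bar (227, ((481.9013977050781, -267.495849609375), (164.9729461669922, 10.572835922241211), 2.0643246173858643), 'pca yaw deg', np.float64(2.09), array([ 0.4804, -0.2675]))
strip (43, ((420.9340515136719, 312.1377258300781), (90.59940338134766, 4.826406478881836), 2.6961255073547363), 'pca yaw deg', np.float64(3.87), array([0.4157, 0.3138]))
blue (594, ((423.782470703125, 290.80517578125), (132.053955078125, 52.62382125854492), 2.7429652214050293), 'pca yaw deg', np.float64(6.49), array([0.417 , 0.2898]))
rwall (77, ((433.9185791015625, 288.2375793457031), (122.72235107421875, 2.7478721141815186), 2.126664161682129), 'pca yaw deg', np.float64(2.71), array([0.441 , 0.2882]))
yel (247, ((478.71881103515625, -0.9195823669433594), (45.806434631347656, 44.646907806396484), 88.46060180664062), 'pca yaw deg', np.float64(1.32), array([ 0.4784, -0.0038])) (217, ((481.0888671875, 107.23138427734375), (45.852134704589844, 32.8661994934082), 89.78153228759766), 'pca yaw deg', np.float64(87.02), array([0.4822, 0.1071]))
handle (443, ((467.31884765625, 50.94800567626953), (93.6351547241211, 54.49784851074219), 89.74153137207031), 'pca yaw deg', np.float64(86.23), array([0.469 , 0.0513]))
cam [0.28966689 0.08866407 1.05766828]
wcam [0.22595313 0.6410992  0.38581928] [-0.27695714  0.06345588 -0.9587847 ] [0.15050053 0.65799204 0.22656132]
```

```bash
python3 -m creep '{"translation":[[20,0,30],[35,0,30],[40,-10,20],[40,-20,0],[40,-25,0],[35,-30,0],[30,-35,0],[20,-40,0]],"spin":[0.034,0.034,0.034,0.034,0.034,0.034,0.034,0.037],"gripper":[1,1,1,1,1,1,1,1]}' && python3 -m creep '{"translation":[[10,-40,0],[5,-45,0],[5,-45,0],[0,-40,-10],[0,-28,-20],[0,0,0]],"spin":[0,0,0,0,0,0],"gripper":[0.7,0.7,0.7,0.7,0.7,0.7]}'
python3 - <<'E'
from h import *
for i in range(3):
    f=cams.grab_frame("wrist")
    if i==0: cv2.imwrite("pics/w1.png",cv2.resize(f["img"][:,:,::-1],(640,480)))
    for n in ["carton","label"]: print(n,[(np.round(d["centre"],3).tolist(),round(d["confidence"],2)) for d in nets.pinpoint("wrist",n)[:3]])
s=get_state();print(s["eef_pos"],s["ee_rot"],s["t"],s["q"])
E
```

```text
t: 2.0
eef_pos: [0.4122, 0.4966, 0.3058]
ee_rot: [3.141, 0.0, 0.051]
force: [0.1, -0.1, 0.2]
width: 0.0874
gripper_force: 0.0
t: 2.6
eef_pos: [0.4292, 0.2961, 0.275]
ee_rot: [3.14, 0.002, 0.048]
force: [-0.2, 0.3, 0.8]
width: 0.0615
gripper_force: 0.0
carton [([0.432, 0.501, 0.002], 0.72), ([0.427, 0.304, 0.011], 0.69), ([0.244, 0.329, -0.002], 0.56)]
label [([0.238, 0.342, 0.126], 0.78), ([0.434, 0.502, 0.067], 0.64)]
carton [([0.432, 0.504, 0.001], 0.76), ([0.245, 0.327, 0.005], 0.55)]
label [([0.237, 0.338, 0.125], 0.83), ([0.43, 0.504, 0.069], 0.71)]
carton [([0.43, 0.503, 0.002], 0.85), ([0.431, 0.307, 0.011], 0.71), ([0.245, 0.328, 0.002], 0.56)]
label [([0.235, 0.341, 0.128], 0.7), ([0.434, 0.502, 0.068], 0.57)]
[0.4304945  0.30073139 0.27657918] [ 3.14158377e+00 -3.13095034e-05  5.09863898e-02] 3.05 [ 9.83681760e-01  8.00844463e-02 -2.35429636e-01  3.20225491e-05
 -1.25527073e+00  6.38091019e-01]
```

View pics/w1.png

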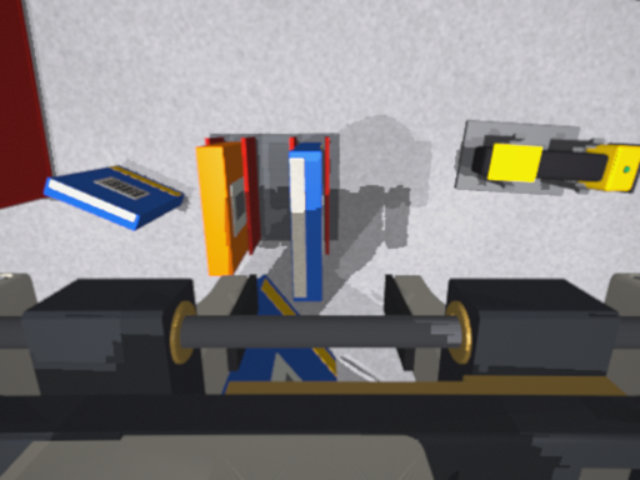

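Wrist view: the carton's top runs from (291,150)-(322,150) down to (293,300)-(323,300), white strip on its left, between the open fingers.

Run:
```python
from h import *
f=cams.grab_frame("wrist");m=masks(f["img"])
P=toplane(f,np.array([[291,150],[322,150],[323,300],[293,300]])/1.25,.173);print(P.round(4),P.mean(0))
mm=((m["blue"]|m["white"]|((f["img"].min(2)>120)))).astype(np.uint8)
# edges by row: left of white & right of blue
h=cv2.cvtColor(f["img"],cv2.COLOR_RGB2HSV).astype(int)
L=[];Rr=[]
for v in range(125,236,5):
    b=[u for u in range(225,270) if h[v,u,0]>100 and h[v,u,0]<125 and h[v,u,1]>110]
    if b: L.append((b[0],v)); Rr.append((b[-1]+1,v))
for E in (L,Rr):
    Q=toplane(f,E,.173);c=np.polyfit(Q[:,0],Q[:,1],1);print("slope deg",np.degrees(np.arctan(c[0])),"y at x=.43",np.polyval(c,.43), np.abs(np.polyval(c,Q[:,0])-Q[:,1]).max())
s=get_state();print(s["eef_pos"],s["width"])
```

```text
[[0.4916 0.3253 0.173 ]
 [0.4928 0.3029 0.173 ]
 [0.373  0.2958 0.173 ]
 [0.3718 0.3204 0.173 ]] [0.43231416 0.31112091 0.173     ]
slope deg 1.1449229778345713 y at x=.43 0.3089042414780497 0.02128399527756103
slope deg 2.633179781719795 y at x=.43 0.29510499271650337 0.000541961121664436
[0.43047927 0.30057678 0.276504  ] 0.061139383563024716
```

```bash
python3 -m creep '{"translation":[[0,7,-20],[0,0,-40],[0,0,-40],[0,0,-27],[0,0,-10],[0,0,0],[0,0,0]],"spin":[-0.005,0,0,0,0,0,0],"gripper":[0.7,0.7,0.7,0.7,0.7,0.7,0.7]}' && python3 -m creep '{"translation":[[0,0,0],[0,0,0],[0,0,0],[0,0,0],[0,0,0],[0,0,0],[0,0,0],[0,0,0]],"spin":[0,0,0,0,0,0,0,0],"gripper":[0.3,0.2,0.1,0,0,0,0,0]}' 25
```

```text
t: 3.8
eef_pos: [0.4312, 0.3078, 0.1409]
ee_rot: [-3.141, -0.001, 0.046]
force: [-0.2, -0.3, 0.4]
width: 0.0617
gripper_force: 0.0
t: 4.6
eef_pos: [0.4305, 0.307, 0.1397]
ee_rot: [-3.142, -0.0, 0.045]
force: [-0.4, -1.0, 2.1]
width: 0.0241
gripper_force: 25.0
```

```bash
python3 -m creep '{"translation":[[0,0,15],[0,0,25],[0,0,30],[0,0,30],[0,-10,20],[5,-30,5],[5,-40,0],[5,-40,0]],"spin":[0,0,0,0,0,0,0,0],"gripper":[0,0,0,0,0,0,0,0]}' && python3 -m creep '{"translation":[[5,-40,0],[5,-40,0],[5,-40,0],[5,-40,0],[5,-40,0],[5,-40,0],[5,-40,0],[5,-40,0]],"spin":[0,0,0,-0.002,-0.002,-0.002,-0.002,-0.002],"gripper":[0,0,0,0,0,0,0,0]}' && python3 -m creep '{"translation":[[0,-30,0],[0,-25,0],[0,-15,0],[0,0,0],[0,0,0],[0,0,0]],"spin":[0,0,0,0,0,0],"gripper":[0,0,0,0,0,0]}'
python3 - <<'E'
from h import *
f=cams.grab_frame("wrist");cv2.imwrite("pics/w2.png",cv2.resize(f["img"][:,:,::-1],(640,480)))
g=cams.grab_frame("scene");
for c in("wrist","scene","top"):
    if c=="top":cams.grab_frame(c)
    for n in ["stand","stand_bar","carton"]: print(c,n,[(np.round(d["centre"],3).tolist(),round(d["confidence"],2)) for d in nets.pinpoint(c,n)[:3]])
m=masks(f["img"]);print(rect(f,m["red"],(260,0,512,384),.089))
s=get_state();print(s["eef_pos"],s["ee_rot"],s["t"],s["force"],s["moment"])
E
```

```text
t: 5.4
eef_pos: [0.4448, 0.1858, 0.2638]
ee_rot: [3.141, 0.001, 0.046]
force: [0.6, -0.4, -4.2]
width: 0.0236
gripper_force: 25.0
t: 6.2
eef_pos: [0.4847, -0.1345, 0.2637]
ee_rot: [-3.141, 0.001, 0.035]
force: [1.0, -0.1, -3.6]
width: 0.0239
gripper_force: 25.0
t: 6.8
eef_pos: [0.4852, -0.2023, 0.2641]
ee_rot: [-3.141, 0.001, 0.035]
force: [-0.2, 0.7, -2.9]
width: 0.024
gripper_force: 25.0
wrist stand [([0.479, -0.232, -0.001], 0.82)]
wrist stand_bar [([0.482, -0.265, 0.089], 0.95)]
wrist carton []
scene stand [([0.478, -0.232, -0.001], 0.94), ([0.727, 0.172, 0.003], 0.63), ([0.482, 0.066, 0.051], 0.21)]
scene stand_bar [([0.478, -0.231, 0.001], 0.72), ([0.483, -0.272, 0.084], 0.6)]
scene carton [([0.244, 0.328, 0.001], 0.94), ([0.427, 0.499, 0.0], 0.86), ([0.481, -0.203, 0.135], 0.58)]
top stand []
top stand_bar [([0.697, 0.32, 0.002], 0.32)]
top carton [([0.427, 0.504, 0.001], 0.9), ([0.248, 0.324, -0.002], 0.75)]
(1304, ((491.6861267089844, -261.3768310546875), (147.00045776367188, 21.589679718017578), 2.2182741165161133), 'pca yaw deg', np.float64(2.2), array([ 0.497 , -0.2647]))
[ 0.48548437 -0.20296727  0.2645925 ] [ 3.14157142e+00 -2.50814199e-05  3.53140576e-02] 7.4 [ 0.01016786 -0.09205659 -3.76085985] [0.01945565 0.01221554 0.01480316]
```

View pics/w2.png

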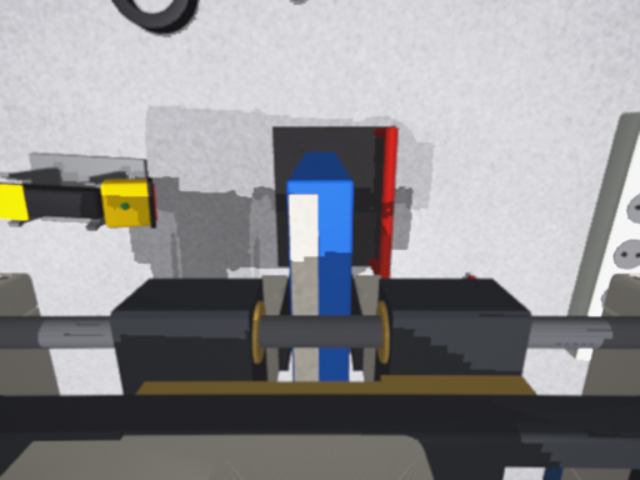

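```bash
python3 -m creep '{"translation":[[-2,-5,-30],[-2,-5,-40],[0,0,-35],[0,0,-12],[0,0,-4],[0,0,-3],[0,0,-2],[0,0,0]],"spin":[0,0,0,0,0,0,0,0],"gripper":[0,0,0,0,0,0,0,0]}'
python3 - <<'E'
from h import *
s=get_state();print(s["eef_pos"],s["ee_rot"],s["t"],s["force"],s["moment"])
E
```

```text
t: 8.2
eef_pos: [0.4823, -0.213, 0.1397]
ee_rot: [3.141, -0.002, 0.035]
force: [-0.5, 0.1, -4.3]
width: 0.024
gripper_force: 25.0
[ 0.48225472 -0.21303257  0.13965544] [ 3.14130473e+00 -1.94896172e-03  3.54221453e-02] 8.2 [-0.51571205  0.08327696 -4.26259378] [-0.04075235  0.05497383  0.00069598]
```

Nearly down. I'll touch the foot to the base, open the fingers and rise a little.

```bash
python3 -m creep '{"translation":[[0,0,-1],[0,0,-1],[0,0,0]],"spin":[0,0,0],"gripper":[0,0,0]}' && python3 -m creep '{"translation":[[0,0,0],[0,0,0],[0,0,0],[0,0,0],[0,0,0],[0,0,5],[0,0,5]],"spin":[0,0,0,0,0,0,0],"gripper":[0.5,0.5,0.5,0.5,0.5,0.5,0.5]}'
python3 - <<'E'
from h import *
f=cams.grab_frame("scene");cv2.imwrite("pics/s3.png",cv2.resize(f["img"][110:230,130:290,::-1],(800,600)))
s=get_state();print(s["eef_pos"],s["width"],s["t"],s["force"],s["moment"])
E
```

```text
t: 8.5
eef_pos: [0.4819, -0.2131, 0.1377]
ee_rot: [3.141, -0.001, 0.036]
force: [-2.0, 0.6, 5.8]
width: 0.0245
gripper_force: 25.0
t: 9.2
eef_pos: [0.4815, -0.213, 0.1469]
ee_rot: [3.142, 0.0, 0.035]
force: [-0.5, 0.3, 0.5]
width: 0.0442
gripper_force: 0.0
[ 0.48207435 -0.21318127  0.14792106] 0.04366310950566586 9.25 [0.89422442 0.29416274 1.04216917] [-0.10085716 -0.07644996 -0.02390449]
```

View pics/s3.png

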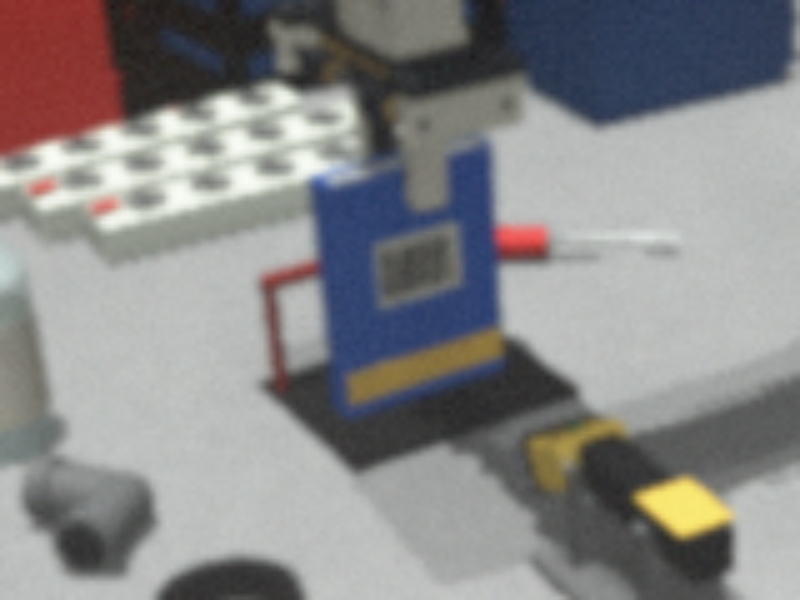

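The carton stands upright on the base, foot at about (420,390) in the crop, label towards the scanner. I'll tip it slowly now.

```bash
python3 -m creep '{"translation":[[0,-5,0],[0,-5,0],[0,-5,0],[0,-5,0],[0,-5,0],[0,-5,0],[0,-5,0],[0,-5,0]],"spin":[0,0,0,0,0,0,0,0],"gripper":[0.5,0.5,0.5,0.5,0.5,0.5,0.5,0.5]}' && python3 -m creep '{"translation":[[0,-5,0],[0,-5,0],[0,-5,0],[0,-5,0],[0,-5,0],[0,-4,0],[0,0,0],[0,0,0]],"spin":[0,0,0,0,0,0,0,0],"gripper":[0.5,0.5,0.5,0.5,0.5,0.5,0.5,0.5]}'
python3 - <<'E'
from h import *
f=cams.grab_frame("scene")
for i in range(2):
    for n in ["carton","label"]: print(n,[(np.round(d["centre"],3).tolist(),round(d["confidence"],2)) for d in nets.pinpoint("scene",n)[:4]])
s=get_state();print(s["eef_pos"],s["width"],s["t"],s["force"],s["moment"])
f=cams.grab_frame("scene");cv2.imwrite("pics/s4.png",cv2.resize(f["img"][110:230,130:290,::-1],(800,600)))
E
```

```text
t: 10.05
eef_pos: [0.4815, -0.2535, 0.1465]
ee_rot: [3.142, 0.0, 0.035]
force: [0.1, -0.7, 0.4]
width: 0.0436
gripper_force: 0.0
t: 10.85
eef_pos: [0.4814, -0.2821, 0.1465]
ee_rot: [-3.142, 0.0, 0.035]
force: [0.1, 0.2, 0.1]
width: 0.044
gripper_force: 0.0
carton [([0.478, -0.235, 0.0], 0.68), ([0.433, 0.499, 0.002], 0.59), ([0.477, -0.218, 0.015], 0.57), ([0.245, 0.327, 0.001], 0.57)]
label [([0.237, 0.341, 0.129], 0.88), ([0.436, 0.505, 0.066], 0.83), ([0.487, -0.237, 0.103], 0.63)]
carton [([0.478, -0.235, 0.0], 0.68), ([0.433, 0.499, 0.002], 0.59), ([0.477, -0.218, 0.015], 0.57), ([0.245, 0.327, 0.001], 0.57)]
label [([0.237, 0.341, 0.129], 0.88), ([0.436, 0.505, 0.066], 0.83), ([0.487, -0.237, 0.103], 0.63)]
[ 0.48150603 -0.28185814  0.14660825] 0.043579106084372266 11.1 [-0.9180677  -0.01470743  1.22506521] [-0.04375526  0.01051769 -0.00241614]
```

View pics/s4.png

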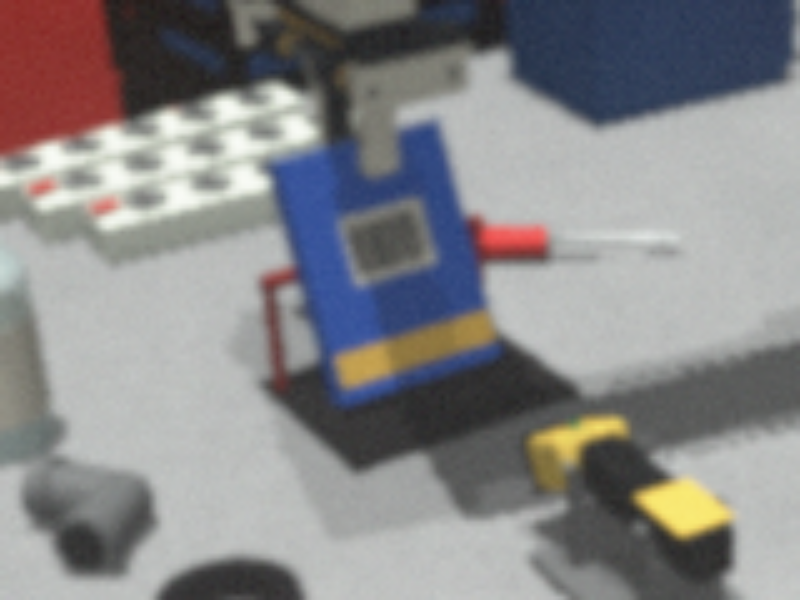

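Leaning on the bar, fingers clear of it. I'll withdraw upwards and go to the scanner, turning the tool to yaw -91° (q6 has ample range that way).

```bash
python3 -m creep '{"translation":[[0,0,15],[0,0,30],[0,0,40],[0,0,25],[0,10,0],[0,30,0],[0,40,0],[0,40,0]],"spin":[0,0,0,0,-0.14,-0.14,-0.14,-0.14],"gripper":[0.5,0.5,0.5,0.5,0.6,0.7,0.7,0.7]}' && python3 -m creep '{"translation":[[0,40,0],[0,40,0],[0,40,0],[0,40,0],[0,30,-30],[0,25,-30],[0,14,-20],[0,0,0]],"spin":[-0.14,-0.14,-0.14,-0.14,-0.14,-0.14,-0.14,-0.088],"gripper":[0.7,0.7,0.7,0.7,0.7,0.7,0.7,0.7]}' && python3 -m creep '{"translation":[[0,0,0],[0,0,0]],"spin":[0,0],"gripper":[0.7,0.7]}'
python3 - <<'E'
from h import *
f=cams.grab_frame("wrist");cv2.imwrite("pics/w5.png",cv2.resize(f["img"][:,:,::-1],(640,480)))
g=cams.grab_frame("top")
g=cams.grab_frame("scene")
for c in("wrist","scene","top"):
    for n in ["scanner","scanner_eye","cradle_seat","label","carton","stand_bar"]: print(c,n,[(np.round(d["centre"],3).tolist(),round(d["confidence"],2)) for d in nets.pinpoint(c,n)[:4] if abs(d["centre"][0]-.48)<.05 and d["centre"][1]<.2])
s=get_state();print(s["eef_pos"],s["ee_rot"],s["t"],s["q"],s["width"])
m=masks(f["img"]);print(rect(f,m["yellow"],(0,0,512,384),.08))
E
```

```text
t: 11.95
eef_pos: [0.4812, -0.1618, 0.2566]
ee_rot: [-3.142, -0.0, -0.529]
force: [1.1, 0.3, 0.9]
width: 0.0605
gripper_force: 0.0
t: 12.75
eef_pos: [0.4799, 0.0631, 0.1737]
ee_rot: [3.137, -0.002, -1.579]
force: [0.4, -0.0, -0.8]
width: 0.0615
gripper_force: 0.0
t: 12.95
eef_pos: [0.4819, 0.0622, 0.177]
ee_rot: [-3.141, 0.0, -1.572]
force: [0.1, 0.1, 0.8]
width: 0.0612
gripper_force: 0.0
wrist scanner [([0.482, 0.067, 0.048], 0.85)]
wrist scanner_eye [([0.478, -0.025, 0.042], 0.93)]
wrist cradle_seat [([0.486, 0.066, 0.053], 0.67)]
wrist label []
wrist carton []
wrist stand_bar []
scene scanner [([0.479, 0.069, 0.049], 0.68)]
scene scanner_eye [([0.481, -0.021, 0.044], 0.76)]
scene cradle_seat [([0.485, 0.068, 0.046], 0.64)]
scene label [([0.482, -0.237, 0.103], 0.62)]
scene carton [([0.48, -0.217, 0.016], 0.77), ([0.485, 0.068, 0.004], 0.59)]
scene stand_bar [([0.485, 0.069, 0.002], 0.69)]
top scanner [([0.484, 0.066, 0.05], 0.76)]
top scanner_eye [([0.482, -0.026, 0.046], 0.65)]
top cradle_seat [([0.484, -0.242, 0.105], 0.59), ([0.485, 0.069, 0.051], 0.58)]
top label [([0.484, -0.242, 0.102], 0.89)]
top carton [([0.48, -0.211, 0.013], 0.59)]
top stand_bar []
[0.4816874  0.06208711 0.17656304] [ 3.14159068e+00  1.34028393e-05 -1.57526983e+00] 14.0 [ 5.34154612e-01  8.61003042e-02 -4.67058449e-01 -1.47130579e-05
 -1.01763240e+00 -5.38620382e-01] 0.06133667540116873
(2423, ((480.8763732910156, -2.5376930236816406), (44.319740295410156, 44.59904479980469), 89.90738677978516), 'pca yaw deg', np.float64(0.49), array([ 0.4808, -0.0043]))
```

View pics/w5.png

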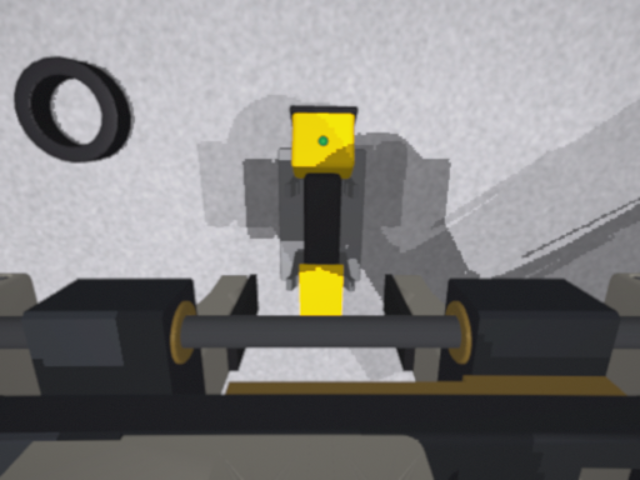

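Run:
```python
from h import *
f=cams.grab_frame("wrist");h=cv2.cvtColor(f["img"],cv2.COLOR_RGB2HSV).astype(int)
y=(h[...,0]>20)&(h[...,0]<35)&(h[...,1]>120)
for v in [96,100,105,110,116,120,126,215,220,225,230,235,240]:
    u=np.where(y[v,200:320])[0]+200
    if len(u): print(v,u[0],u[-1],toplane(f,[[u[0],v],[u[-1]+1,v]],.08)[:,:2].mean(0).round(4))
for v in range(145,205,10):
    g=h[v,225:290,2]; k=np.where(g<45)[0]+225; print(v,k[0],k[-1],toplane(f,[[k[0],v],[k[-1]+1,v]],.08)[:,:2].mean(0).round(4))
t=cams.grab_frame("top");b=masks(t["img"])["blue"]
# label in top view: detect grey quad near projected label
uv=proj(t,[[.484,-.242,.103]])[0];print("label px",uv)
cv2.imwrite("pics/t6.png",cv2.resize(t["img"][170:250,320:420,::-1],(800,640))[:600])
```

```text
96 233 282 [ 0.4803 -0.0199]
100 233 282 [ 0.4803 -0.0166]
105 233 282 [ 0.4804 -0.0125]
110 233 282 [ 0.4804 -0.0083]
116 233 282 [ 0.4804 -0.0032]
120 233 282 [4.804e-01 2.000e-04]
126 233 282 [0.4804 0.0054]
215 239 274 [0.4816 0.0901]
220 239 274 [0.4816 0.0954]
225 239 274 [0.4817 0.1007]
230 239 273 [0.4822 0.106 ]
235 240 273 [0.4817 0.1115]
240 240 273 [0.4817 0.1169]
145 243 271 [0.4809 0.0222]
155 243 271 [0.4809 0.0313]
165 243 271 [0.481  0.0406]
175 243 271 [0.481  0.0501]
185 243 270 [0.4815 0.0598]
195 244 270 [0.4811 0.0697]
label px [380.08213571 194.69042704]
```

View pics/t6.png

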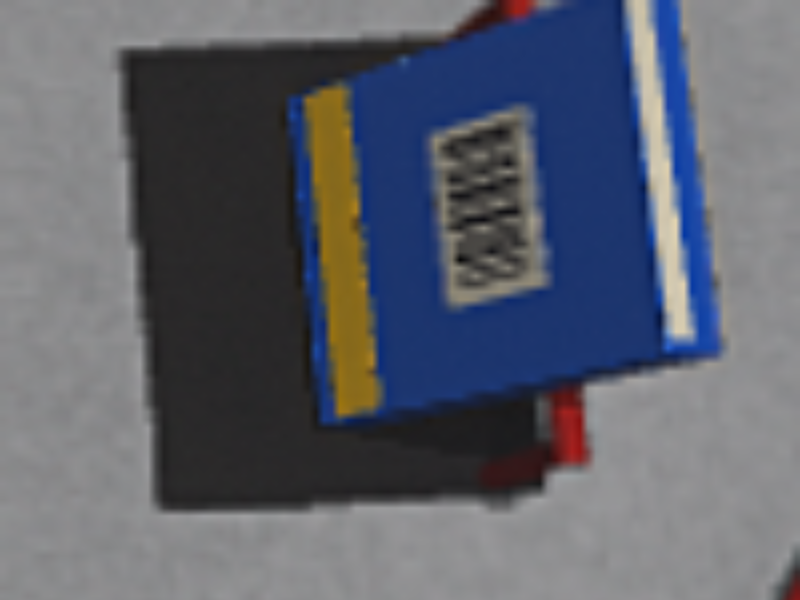

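```bash
cat > lab.py <<'E'
from h import *
from scipy.optimize import least_squares
from scipy.spatial.transform import Rotation as Ro
def pose(p):  # pivot x,y (back bottom edge middle), yaw, lean
    return Ro.from_euler("z",p[2])*Ro.from_euler("y",p[3])
def w(p,X): return pose(p).apply(np.asarray(X,float)-[.012,0,0])+[p[0],p[1],.006]
X=np.array([[-12,30,72.5],[-12,30,117.5],[-12,-30,117.5],[-12,-30,72.5],[-12,60,0],[-12,-60,0],[-12,-60,165]])/1000
uv=np.array([[428,132],[525,105],[550,285],[450,308],[292,99],[322,425],[668,347]])/8+[320,170]
t=cams.grab_frame("top")
r=least_squares(lambda p:(proj(t,w(p,X))-uv).ravel(),[.48,-.225,-1.53,.42])
p=r.x;print(p,np.degrees(p[2:]),"res px",np.abs(r.fun).max())
print("label",w(p,[[-.012,0,.095]]),"normal in",pose(p).apply([1,0,0]))
E
python3 lab.py
python3 -m creep '{"translation":[[0,5,-20],[0,0,-40],[0,0,-40],[0,0,-20],[0,0,-8],[0,0,0],[0,0,0]],"spin":[-0.006,0,0,0,0,0,0],"gripper":[0.7,0.7,0.7,0.7,0.7,0.7,0.7]}'
```

```text
[ 0.48037523 -0.2288892  -1.52483834  0.40593553] [-87.36680154  23.25839243] res px 0.5922573127661508
label [[ 0.48108566 -0.24433672  0.10275675]] normal in [ 0.04220827 -0.91776331 -0.39487843]
t: 14.85
eef_pos: [0.4825, 0.0674, 0.0495]
ee_rot: [-3.14, 0.0, -1.581]
force: [0.2, 0.6, 0.7]
width: 0.0612
gripper_force: 0.0
```

Label middle found at about (0.4815, -0.243, 0.103), lean 23.3°. Now I'll grip the scanner.

```bash
python3 -m creep '{"translation":[[0,0,-1],[0,0,0],[0,0,0],[0,0,0],[0,0,0],[0,0,0],[0,0,0],[0,0,0]],"spin":[0,0,0,0,0,0,0,0],"gripper":[0.45,0.4,0.35,0.3,0.2,0,0,0]}' 35 && python3 -c "
from h import *
s=get_state();print(s['eef_pos'],s['ee_rot'],s['width'],s['force'],s['moment'])" && python3 -m creep '{"translation":[[0,0,5],[0,0,15],[0,0,25],[0,0,25],[0,0,15],[0,0,5],[0,0,0]],"spin":[0,0,0,0,0,0,0],"gripper":[0,0,0,0,0,0,0]}'
```

```text
t: 15.65
eef_pos: [0.4817, 0.0671, 0.0478]
ee_rot: [-3.141, 0.0, -1.581]
force: [-2.2, -0.7, 4.6]
width: 0.028
gripper_force: 35.0
[0.48170557 0.06710384 0.04778776] [-3.14149417e+00  2.84224160e-05 -1.58124889e+00] 0.02804012752956427 [-2.20931178 -0.71388423  4.55634016] [ 0.26086765  0.67399707 -0.10976088]
t: 16.35
eef_pos: [0.4817, 0.0672, 0.1379]
ee_rot: [-3.141, 0.001, -1.581]
force: [0.3, -0.0, -2.2]
width: 0.0276
gripper_force: 35.0
```

```bash
python3 -m creep '{"translation":[[-1,-15,0],[-1,-30,0],[-1,-35,0],[-1,-30,0],[-1,-20,0],[-1,-10,0],[-1,-4,0],[0,0,0]],"spin":[0.008,0.008,0.008,0.008,0.008,0.008,0.003,0],"gripper":[0,0,0,0,0,0,0,0]}' && python3 -m creep '{"translation":[[0,0,0],[0,0,0]],"spin":[0,0],"gripper":[0,0]}'
python3 - <<'E'
from h import *
s=get_state();print(s["eef_pos"],s["ee_rot"],s["t"])
for c in("wrist","scene","top"):
    f=cams.grab_frame(c)
    if c!="wrist": cv2.imwrite(f"pics/{c}7.png",f["img"][:,:,::-1])
    for n in ["scanner","scanner_eye","scanner_spot","label"]: print(c,n,[(np.round(d["centre"],3).tolist(),round(d["confidence"],2)) for d in nets.pinpoint(c,n)[:4] if abs(d["centre"][0]-.48)<.05 and d["centre"][1]<.2])
a=cv2.imread("pics/scene7.png");b=cv2.imread("pics/top7.png")
cv2.imwrite("pics/c7.png",np.hstack([cv2.resize(a[110:230,150:270],(400,400)),cv2.resize(b[160:260,280:380+20],(480,400))[:,:400]]))
E
```

```text
t: 17.15
eef_pos: [0.4743, -0.077, 0.137]
ee_rot: [3.14, -0.0, -1.531]
force: [-0.8, -0.4, -0.9]
width: 0.0278
gripper_force: 35.0
t: 17.35
eef_pos: [0.4748, -0.0763, 0.1375]
ee_rot: [-3.142, 0.0, -1.53]
force: [-0.4, 0.4, -2.0]
width: 0.0283
gripper_force: 35.0
[ 0.47481289 -0.07627145  0.13749922] [-3.14156778e+00  8.59000302e-05 -1.52955660e+00] 17.35
wrist scanner [([0.476, -0.077, 0.139], 0.78)]
wrist scanner_eye [([0.478, -0.169, 0.131], 0.68)]
wrist scanner_spot []
wrist label []
scene scanner [([0.471, -0.078, 0.14], 0.71)]
scene scanner_eye [([0.478, -0.167, 0.135], 0.6)]
scene scanner_spot []
scene label [([0.485, -0.239, 0.102], 0.56)]
top scanner []
top scanner_eye [([0.478, -0.168, 0.138], 0.64)]
top scanner_spot []
top label []
```

View pics/c7.png

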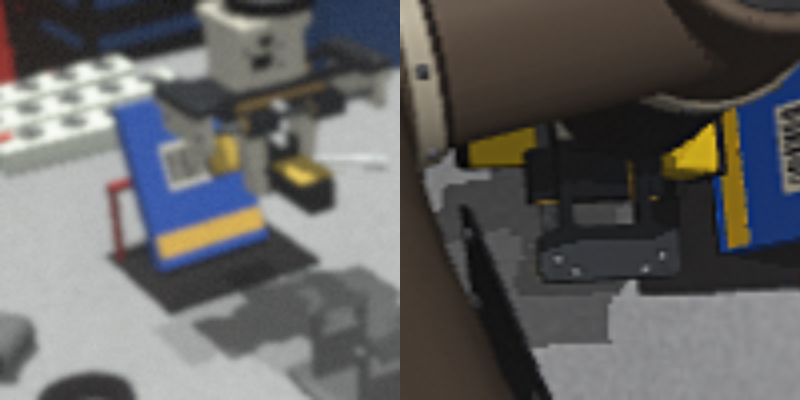

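The scanner eye and label agree with the aim to within a couple of mm. I'll nudge x by 1 mm and hold.

```bash
python3 -m creep '{"translation":[[1,0,0],[0,0,0],[0,0,0],[0,0,0],[0,0,0],[0,0,0],[0,0,0],[0,0,0]],"spin":[0,0,0,0,0,0,0,0],"gripper":[0,0,0,0,0,0,0,0]}' && python3 -m creep '{"translation":[[0,0,0],[0,0,0],[0,0,0],[0,0,0],[0,0,0],[0,0,0],[0,0,0],[0,0,0]],"spin":[0,0,0,0,0,0,0,0],"gripper":[0,0,0,0,0,0,0,0]}' && python3 -m creep '{"translation":[[0,0,0],[0,0,0],[0,0,0],[0,0,0],[0,0,0],[0,0,0],[0,0,0],[0,0,0]],"spin":[0,0,0,0,0,0,0,0],"gripper":[0,0,0,0,0,0,0,0]}' && python3 -m creep '{"translation":[[0,4,0],[1,10,0],[1,20,0],[1,30,0],[1,35,0],[1,30,0],[0,15,0],[0,0,0]],"spin":[-0.003,-0.008,-0.008,-0.008,-0.008,-0.008,-0.008,0],"gripper":[0,0,0,0,0,0,0,0]}' && python3 -m creep '{"translation":[[0,0,0],[0,0,0]],"spin":[0,0],"gripper":[0,0]}'
python3 -c "
from h import *
s=get_state();print(s['eef_pos'],s['ee_rot'],s['width'],s['t'])"
```

```text
t: 18.9
eef_pos: [0.4757, -0.077, 0.1376]
ee_rot: [-3.142, -0.0, -1.53]
force: [0.2, -0.1, -1.2]
width: 0.0276
gripper_force: 35.0
t: 19.7
eef_pos: [0.4757, -0.077, 0.1376]
ee_rot: [3.142, -0.0, -1.53]
force: [-1.1, 0.3, -1.7]
width: 0.0278
gripper_force: 35.0
t: 20.5
eef_pos: [0.4757, -0.0769, 0.1376]
ee_rot: [-3.142, 0.0, -1.53]
force: [0.7, -0.6, -1.4]
width: 0.0279
gripper_force: 35.0
t: 21.3
eef_pos: [0.4809, 0.0695, 0.1377]
ee_rot: [-3.141, 0.0, -1.579]
force: [-0.4, -0.4, -1.3]
width: 0.0278
gripper_force: 35.0
t: 21.5
eef_pos: [0.4805, 0.0668, 0.1375]
ee_rot: [3.141, -0.0, -1.582]
force: [-1.2, -0.2, -2.3]
width: 0.0278
gripper_force: 35.0
[0.48047859 0.06680389 0.13752013] [ 3.14140231e+00 -6.34149241e-05 -1.58150747e+00] 0.02779050729090995 21.5
```

```bash
python3 -m creep '{"translation":[[1,0,-10],[0,0,-25],[0,0,-25],[0,0,-15],[0,0,-8],[0,0,-4],[0,0,-2],[0,0,0]],"spin":[0,0,0,0,0,0,0,0],"gripper":[0,0,0,0,0,0,0,0]}' && python3 -m creep '{"translation":[[0,0,-1],[0,0,0]],"spin":[0,0],"gripper":[0,0]}'
python3 -c "
from h import *
s=get_state();print(s['eef_pos'],s['ee_rot'],s['width'],s['t'],s['force'],s['moment'])"
```

```text
t: 22.3
eef_pos: [0.482, 0.0671, 0.0488]
ee_rot: [-3.141, 0.0, -1.581]
force: [-0.7, -0.5, -1.6]
width: 0.0278
gripper_force: 35.0
t: 22.5
eef_pos: [0.482, 0.0672, 0.048]
ee_rot: [-3.141, 0.001, -1.581]
force: [0.9, -0.7, -0.9]
width: 0.0277
gripper_force: 35.0
[0.48198936 0.06723247 0.04804057] [-3.14065978e+00  5.27617280e-04 -1.58123710e+00] 0.02769171943750051 22.5 [ 0.93997633 -0.73458687 -0.8761628 ] [ 0.03717513 -0.02050825  0.01132288]
```

```bash
python3 -m creep '{"translation":[[0,0,0],[0,0,0],[0,0,0],[0,0,0],[0,0,0],[0,0,0],[0,0,0]],"spin":[0,0,0,0,0,0,0],"gripper":[0.4,0.5,0.6,0.7,0.7,0.7,0.7]}' && python3 -m creep '{"translation":[[0,0,10],[0,0,25],[0,0,40],[0,0,40],[0,0,30],[0,0,0],[0,0,0]],"spin":[0,0,0,0,0,0,0],"gripper":[0.7,0.7,0.7,0.7,0.7,0.7,0.7]}'
python3 - <<'E'
from h import *
for c in("wrist","scene","top"):
    f=cams.grab_frame(c)
    if c!="top":cv2.imwrite(f"pics/{c}8.png",f["img"][:,:,::-1])
    for n in ["scanner","scanner_eye","cradle_seat","label"]: print(c,n,[(np.round(d["centre"],3).tolist(),round(d["confidence"],2)) for d in nets.pinpoint(c,n)[:4] if abs(d["centre"][0]-.48)<.05 and d["centre"][1]<.2])
a=cv2.imread("pics/scene8.png");b=cv2.imread("pics/wrist8.png")
cv2.imwrite("pics/c8.png",np.hstack([cv2.resize(a[110:260,130:280],(400,400)),cv2.resize(b[0:300,100:400],(400,400))]))
s=get_state();print(s["eef_pos"],s["t"])
E
```

```text
t: 23.2
eef_pos: [0.4817, 0.0671, 0.0476]
ee_rot: [3.142, -0.0, -1.581]
force: [0.5, -0.1, -0.4]
width: 0.0614
gripper_force: 0.0
t: 23.9
eef_pos: [0.4818, 0.0672, 0.1938]
ee_rot: [-3.14, 0.001, -1.581]
force: [-0.7, 0.1, 0.3]
width: 0.0611
gripper_force: 0.0
wrist scanner [([0.482, 0.065, 0.05], 0.95)]
wrist scanner_eye [([0.48, -0.023, 0.043], 0.96)]
wrist cradle_seat [([0.485, 0.064, 0.053], 0.91)]
wrist label []
scene scanner [([0.48, 0.07, 0.052], 0.56)]
scene scanner_eye [([0.481, -0.026, 0.044], 0.69)]
scene cradle_seat [([0.483, 0.068, 0.051], 0.62)]
scene label [([0.482, -0.237, 0.102], 0.79)]
top scanner [([0.483, 0.069, 0.048], 0.97)]
top scanner_eye [([0.48, -0.024, 0.048], 0.88)]
top cradle_seat [([0.485, 0.067, 0.053], 0.62)]
top label [([0.484, -0.247, 0.106], 0.56)]
[0.48166397 0.06703448 0.19252005] 24.65
```

View pics/c8.png

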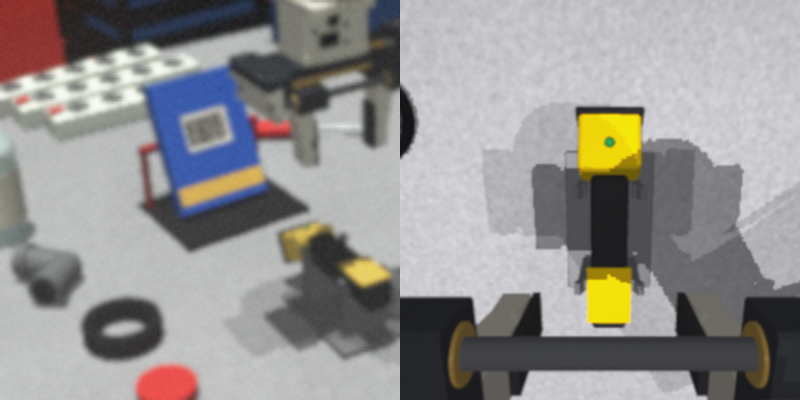

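The carton leans on the bar with its label outwards (left half, label at ~(205,128)). The scanner is seated in the cradle pointing as before (right half), and the gripper is clear.

```bash
python3 -c "
from station import arm
print(arm.job_done())"
```

```text
the job is handed in; nothing more can be done
None
```

The job is handed in at about 25 s: the blue carton leans on the red bar at about 23° with its label outwards, the scanner was held on the label from about 8 cm for over 2 s, and it is back in its cradle; the hand-in returned no verdict.

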